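Find the clear thermowell with a depth gauge

TASK

Two of the three thermowells in the front row of the dry-block heater still have a spacer left at the bottom; find the one that is clear, about 50 mm deep, with the depth gauge. Stand the gauge's base flat on the block over a well, slide the rod down gently until you feel it bottom, and judge by how much rod stays exposed; if it stops short, try another well. Leave the gauge standing flat over the clear well with its rod bottomed, so that the reading can be checked, and do not disturb the other things on the table.

Things in the scene. Friction and masses are not known exactly. Their poses are not given: they have to be found in the camera images.
- heater: dry-block heater, a white box 153 mm deep (x), 192 mm wide (y), 78 mm high, fixed to the table; its top face is a flat bare aluminium block. Origin on the table under the middle of the block; x points to its back, the control panel is at its front. Three capped vials, sunk in the block 55 mm behind the row of wells, stand 17 mm above the top face
- well_0 (a point): centre of the mouth of the left (+y of the heater) thermowell, in the plane of the heater's flat top face, 78 mm above the table; z points up out of the well. Straight blind bore 11 mm wide. The three wells look alike, 50 mm apart in a row. One of them, a different one each time, is clear, about 50 mm deep (47 to 53); the two others hold a spacer deep down and are only 24 to 36 mm deep
- well_1 (a point): centre of the mouth of the middle thermowell, in the plane of the heater's flat top face, 78 mm above the table; z points up out of the well. Straight blind bore 11 mm wide. The three wells look alike, 50 mm apart in a row. One of them, a different one each time, is clear, about 50 mm deep (47 to 53); the two others hold a spacer deep down and are only 24 to 36 mm deep
- well_2 (a point): centre of the mouth of the right (-y of the heater) thermowell, in the plane of the heater's flat top face, 78 mm above the table; z points up out of the well. Straight blind bore 11 mm wide. The three wells look alike, 50 mm apart in a row. One of them, a different one each time, is clear, about 50 mm deep (47 to 53); the two others hold a spacer deep down and are only 24 to 36 mm deep
- gauge_knob (a point): centre of the dark knurled knob on top of the depth gauge's rod, where the gauge is taken from above: a cylinder 22 mm wide and 22 mm high; z points up. Lifting by the knob first draws the rod up to its top stop, then the base hangs from it and comes along (base 230 to 320 g, rod and knob 60 g)
- gauge_shaft: the depth gauge's rod: steel, 8 mm thick, ringed every 5 mm; origin at its rounded tip, 98 mm below the knob's centre; z points up along the rod. It slides in the base
- gauge_foot (a point): centre of the flat underside of the depth gauge's loose steel base: a disc 46 mm wide, 9 mm thick at its rim, with a guide tube 16 mm wide that ends 26 mm above the underside; z points up. With the rod at its top stop, as at the start, the tip is level with this point and the knob's centre 98 mm above it
- gauge_rod (a joint): how far the rod's tip stands out below the base's underside (m): 0 at the top stop, 0.058 at most; the bare rod between guide tube and knob is 61 mm less this. Friction of about 1.5 N holds the rod where it is left; it moves down when the base stands on something and the knob is pushed
- gauge: the depth gauge as a whole (base, rod, knob; 109 mm tall with the rod up); origin at the centre of the base's underside, z up
- label_tape: roll of yellow label tape lying flat, 55 mm across, 19 mm high; origin under its centre; a bystander
- timer: white bench timer, 60x62x29 mm; origin under its centre; a bystander

How it is judged:
On the way, in this order (a step that is already met when the one before it is completed fails the run):
1. the gauge's base stands flat on the block over one of the wells and its rod has entered that well by 15 mm or more (((horizontal distance between gauge_foot and well_0 below 0.004 m and z of gauge_foot in the frame of well_0 between -0.003 and 0.0025 m and angle between gauge_foot's own z axis and vertical below 0.05 rad and value of joint gauge_rod above 0.015 m) or (horizontal distance between gauge_foot and well_1 below 0.004 m and z of gauge_foot in the frame of well_1 between -0.003 and 0.0025 m and angle between gauge_foot's own z axis and vertical below 0.05 rad and value of joint gauge_rod above 0.015 m) or (horizontal distance between gauge_foot and well_2 below 0.004 m and z of gauge_foot in the frame of well_2 between -0.003 and 0.0025 m and angle between gauge_foot's own z axis and vertical below 0.05 rad and value of joint gauge_rod above 0.015 m))), for 0.1 s.
2. the rod is felt to bottom in the clear well: pushed down on its floor with 2 N or more, with the base flat on the block (((horizontal distance between gauge_foot and well_0 below 0.004 m and z of gauge_foot in the frame of well_0 between -0.003 and 0.0025 m and angle between gauge_foot's own z axis and vertical below 0.05 rad and value of joint gauge_rod above 0.046 m) or (horizontal distance between gauge_foot and well_1 below 0.004 m and z of gauge_foot in the frame of well_1 between -0.003 and 0.0025 m and angle between gauge_foot's own z axis and vertical below 0.05 rad and value of joint gauge_rod above 0.046 m) or (horizontal distance between gauge_foot and well_2 below 0.004 m and z of gauge_foot in the frame of well_2 between -0.003 and 0.0025 m and angle between gauge_foot's own z axis and vertical below 0.05 rad and value of joint gauge_rod above 0.046 m)) and contact force between gauge_shaft and anything else above 2 N), for 0.15 s.
At the end, for the whole second after the job is handed in: The gauge stands at rest, its base flat on the block (within 2.5 mm and 0.05 rad) and centred within 4 mm over the clear well, and its rod is left 46 mm or more down the well, where it bottomed (((horizontal distance between gauge_foot and well_0 below 0.004 m and z of gauge_foot in the frame of well_0 between -0.003 and 0.0025 m and angle between gauge_foot's own z axis and vertical below 0.05 rad and value of joint gauge_rod above 0.046 m) or (horizontal distance between gauge_foot and well_1 below 0.004 m and z of gauge_foot in the frame of well_1 between -0.003 and 0.0025 m and angle between gauge_foot's own z axis and vertical below 0.05 rad and value of joint gauge_rod above 0.046 m) or (horizontal distance between gauge_foot and well_2 below 0.004 m and z of gauge_foot in the frame of well_2 between -0.003 and 0.0025 m and angle between gauge_foot's own z axis and vertical below 0.05 rad and value of joint gauge_rod above 0.046 m)) and linear speed of gauge below 0.02 m/s); the robot touches nothing.
It fails at once if the gauge is pressed against the heater with more than 25 N (contact force between gauge and heater above 25 N).
It fails at once if the gauge's rod is pressed against the bottom of a well or anything else with more than 25 N (contact force between gauge_shaft and anything else above 25 N).
It fails at once if another thing on the table is moved by more than 30 mm (distance of any of label_tape, timer from where it was at the start of the episode above 0.03 m).
It also fails if it takes over 64 s, if anything falls off the work surface, if the arm or the gripper's body presses on something with over 40 N, if the wrist force passes 120 N, or if a joint passes its speed limit or range.

ROBOT

A 6-joint arm with a two-finger parallel gripper is mounted at the origin on a cart in front of the work surface, level with it; the furniture and walls round the work are solid. World frame = base frame: x ahead of the robot, y to its left, z up, the work surface at z = 0. Lengths are in m, angles in rad, forces in N, time in s.
With the tool pointing down it reaches from about 0.375 to 0.9 m from the base axis. Payload 3.1 kg.
Tool frame: the origin (TCP) lies midway between the tips of the shut fingers; the grasp point (between the pads) lies 19 mm behind it; z points along the fingers, y is the direction in which the jaws open and shut (so a half turn about z gives the same grasp; the last joint's range is limited). The gripper opens to 87 mm and grips with 3 to 60 N. Pads are 19 mm wide; open, the fingers measure 117 mm over their backs; the gripper's body (75 mm by 190 mm) begins 51 mm behind the grasp point.
Start: joints at [-1.327, 0.527, 1.433, -0, 1.181, -0.178], TCP at [0.256, -0.57, 0.223] pointing down, gripper open.
Joint ranges: [-3.08, 3.08], [-0.75, 2.2], [0.22, 2.44], [-1.43, 4.57], [0, 2.65], [-2.85, 2.85]. Speed limits (rad/s): [2.79, 2.79, 3.14, 3.14, 3.14, 3.14].

INTERFACE

Orientations are given as a unit quaternion [x, y, z, w].
In Python, from rig import robot gives the robot as it stands.
- The arm moves only by the tool move_arm, never from a script. Its argument "rows" is one flat list of numbers, 7 for each row, row after row: the shift along the world's x, y, z in mm, then the turn, a rotation vector about the world's x, y, z in rad, then the closure, from 0 (fully open) to 1 (shut). A call has 1 to 12 rows; each row shifts and turns the commanded pose from where the row before left it; what a row does not reach is not made up. A row lasts 1/10 s, in which the tool goes at most 50 mm and 8.59 degrees, less where a joint would pass 70% of its speed; a pose out of reach is approached as far as the arm can. A call with a gripper value outside its range is refused whole. The fingers move at their own pace and stop on an object; "grip_force" is the grip in N (left out, the last holds). Time passes only in rows, so rows that do not move let the fingers close. It gives the time, the measured TCP pose, the force and the opening at its end, in the units of the state.
- robot.get_obs(): the state, without advancing time (a new reading comes with each control period).
- robot.camera(name): name is "scene" or "top"; returns a dict with "color" (384x512x3 uint8, red, green, blue), "z_map" (384x512 float32, m along the optical axis (not along the pixel's ray), 0 where there is no reading), "camera_matrix" (3x3 intrinsics, pixels), "R" (3x3) and "t" (3): a world point X has camera coordinates R X + t. Camera axes: x right, y down, z forward; pixel columns grow to the right and rows downward; lengths in m; the calibration is good to about 2 mm. A picture is of the moment at which its call begins.
- robot.hand_in(): hands the job in, once; it reports no verdict.
Trained networks look in the newest picture that a camera, given by its name, has taken for a name from the list of things; names that differ only in an ending like _2 or _b are one class to them, and where a whole thing is asked for, a point or a joint stands for the part that bears it (a point fixed in the world has none). Each returns a list of dicts, best first, with "conf" (0 to 1); they miss things now and then, are a little off and sometimes report something else, mostly with a low value. They report only what shows in the picture. A call takes as long as a camera call.
- robot.search_frame(camera, thing): "at" ([column, row] in pixels, amid what is visible of it).
- robot.spot_point(camera, thing): "at" ([column, row] in pixels: a listed point, or the origin of a listed thing).
The state is a dict: "time": time; "q": joint angles; "joint_velocities": joint speeds; "joint_torque": joint torques, N m; "position": TCP position; "tool_rot": TCP orientation; "ft_force": force on the tool from outside, world axes, zero at the start; "moment": the same for the moment, N m; "grip_width": finger opening in m.
Only numpy, scipy, OpenCV 4.12 (cv2) and the standard library are available. Lean on these libraries where they do the work, as an engineer would, in place of code of your own. Each camera call takes 0.05 s, during which the arm holds its last target.

## Working session

There is one attempt and no reset: what is moved stays moved. The work goes in short steps, Python scripts to look and compute and a tool call to move; the robot and the scene stay as the last step left them, time stands still between calls to the robot, and variables do not carry over. Pictures are saved under pics/ and viewed, and the job is handed in when it is done.

Besides the shell and the picture viewer there is one more tool, called in YAML: its name, and indented under it one key for each argument. move_arm: Moves the arm, as the interface text tells. Its arguments: {"type":"object","properties":{"rows":{"type":"array","items":{"type":"number"}},"grip_force":{"type":"number"}},"required":["rows"]}

```bash
mkdir -p pics
cat > h.py <<'E'
import numpy as np, cv2
from rig import robot
def ray(c,px):
    K=c["camera_matrix"];R=c["R"];t=c["t"]
    d=R.T@np.linalg.inv(K)@np.array([px[0],px[1],1.0]); o=-R.T@t
    return o,d
def atz(c,px,z):
    o,d=ray(c,px); return o+d*(z-o[2])/d[2]
def atdepth(c,px):
    u,v=int(round(px[0])),int(round(px[1])); o,d=ray(c,px)
    return o+d*c["z_map"][v,u]
def proj(c,X):
    p=c["camera_matrix"]@(c["R"]@np.array(X)+c["t"]); return p[:2]/p[2]
def save(c,n): cv2.imwrite("pics/"+n,c["color"][:,:,::-1])
E
python3 - <<'E'
from h import *
np.set_printoptions(precision=4,suppress=True)
for cam in("scene","top"):
    c=robot.camera(cam); save(c,cam+"0.png"); print(cam,"pos",-c["R"].T@c["t"])
    for th in("heater","well_0","well_1","well_2","gauge_knob","gauge_foot","label_tape","timer"):
        for r in robot.spot_point(cam,th)[:4]:
            z={"w":.078,"h":0,"l":0,"t":0}.get(th[0],{"gauge_knob":.098}.get(th,0))
            print(th,r["conf"],np.array(r["at"]),atz(c,r["at"],z),atdepth(c,r["at"]))
print(robot.get_obs())
E
```

```text
scene pos [ 1.0341 -1.0375  0.7425]
heater 0.71 [239.6 267.6] [ 0.558  -0.2483  0.    ] [ 0.6475 -0.3967  0.1396]
well_0 0.97 [229.6 244.8] [ 0.5406 -0.2644  0.078 ] [ 0.5345 -0.2548  0.0697]
well_0 0.91 [220.8 255.9] [ 0.5451 -0.3134  0.078 ] [ 0.5417 -0.3084  0.0734]
well_0 0.6 [232.5 234.9] [ 0.5249 -0.2235  0.078 ] [ 0.5233 -0.2209  0.0759]
well_1 0.97 [229.6 244.8] [ 0.5406 -0.2644  0.078 ] [ 0.5345 -0.2548  0.0697]
well_1 0.91 [220.8 255.9] [ 0.5451 -0.3134  0.078 ] [ 0.5417 -0.3084  0.0734]
well_1 0.6 [232.5 234.9] [ 0.5249 -0.2235  0.078 ] [ 0.5233 -0.2209  0.0759]
well_2 0.97 [229.6 244.8] [ 0.5406 -0.2644  0.078 ] [ 0.5345 -0.2548  0.0697]
well_2 0.91 [220.8 255.9] [ 0.5451 -0.3134  0.078 ] [ 0.5417 -0.3084  0.0734]
well_2 0.6 [232.5 234.9] [ 0.5249 -0.2235  0.078 ] [ 0.5233 -0.2209  0.0759]
gauge_knob 0.6 [253.4 183.1] [0.4558 0.0207 0.098 ] [0.4059 0.1121 0.0423]
gauge_foot 0.67 [253.5 215.2] [ 0.4688 -0.0054  0.    ] [ 0.4783 -0.0228  0.0126]
gauge_foot 0.18 [254.7 185.3] [0.3797 0.1692 0.    ] [ 0.4738 -0.0042  0.1067]
label_tape 0.64 [190.4 237.5] [ 0.3634 -0.195   0. 
[... 1012 characters left out ...]
9 [250.3 207.3] [ 0.4696 -0.0063  0.    ] [ 0.4666 -0.0071  0.0319]
label_tape 0.78 [317.7 244.2] [ 0.3651 -0.1932  0.    ] [ 0.3651 -0.1931  0.0011]
timer 0.56 [135.7 228. ] [0.4137 0.3161 0.    ] [0.4126 0.3101 0.0214]
{'time': 0.9, 'q': array([-1.3265,  0.5275,  1.4327,  0.    ,  1.1814, -0.1785]), 'joint_velocities': array([ 0.0004,  0.0022,  0.0026,  0.0006, -0.0017, -0.    ]), 'joint_torque': array([ -0.001 , -44.    , -17.6988,   0.0633,   0.0503,  -0.    ]), 'position': array([ 0.2565, -0.5699,  0.2226]), 'tool_rot': array([0.9777, 0.2098, 0.    , 0.    ]), 'ft_force': array([-0.1039,  0.2014,  0.5191]), 'moment': array([ 0.0117,  0.0037, -0.0223]), 'grip_width': 0.08705515270371332}
```

Run:
```python
from h import *
for n,(x,y,w,h) in {"scene":(150,140,160,150),"top":(220,120,180,140)}.items():
    im=cv2.imread(f"pics/{n}0.png")[y:y+h,x:x+w]
    f=min(800//w,600//h)
    cv2.imwrite(f"pics/{n}0z.png",cv2.resize(im,None,fx=f,fy=f,interpolation=cv2.INTER_CUBIC)); print(n,f)
```

```text
scene 4
top 4
```

View pics/scene0.png

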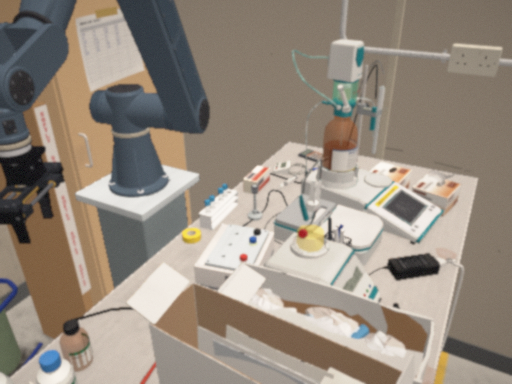

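View pics/scene0z.png

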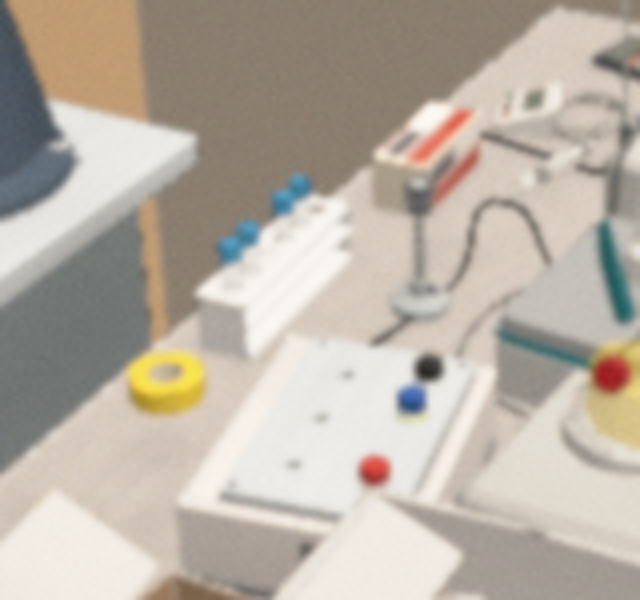

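View pics/top0z.png

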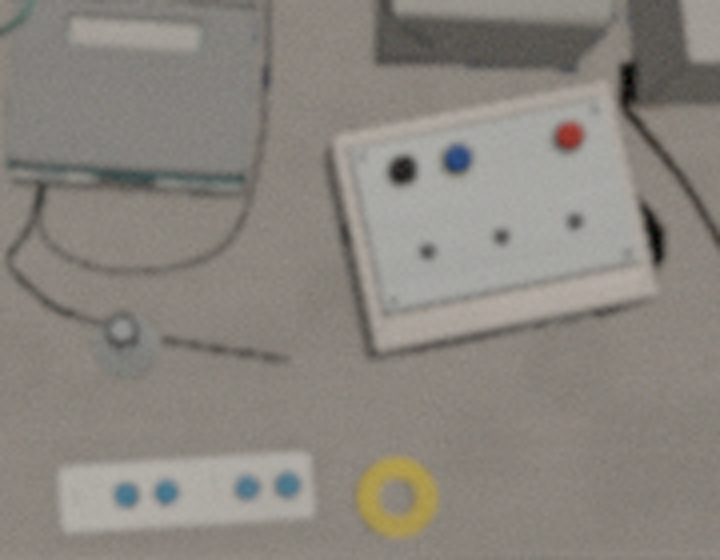

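```bash
cat >> h.py <<'E'
def centroid(g,px,r=4,sign=-1,r2=7):
    # weighted centroid of a blob darker (-1)/brighter than local surroundings
    u,v=px
    for _ in range(6):
        yy,xx=np.mgrid[0:g.shape[0],0:g.shape[1]]
        d=np.hypot(xx-u,yy-v); ring=(d>r)&(d<r2); bg=np.median(g[ring]); s=g[ring].std()
        m=d<=r; w=np.clip(sign*(g-bg)-1.0*s,0,None)*m
        u,v=(w*xx).sum()/w.sum(),(w*yy).sum()/w.sum()
    return np.array([u,v])
def gray(cam,n=4):
    cs=[robot.camera(cam) for _ in range(n)]
    return cs[-1],np.mean([c["color"].astype(float).mean(2) for c in cs],0),np.median([c["z_map"] for c in cs],0)
E
python3 - <<'E'
from h import *
np.set_printoptions(precision=4,suppress=True)
seeds={"top":[(326.75,182.75),(345.25,179),(363.5,175.25)],"scene":[(237,234),(230.3,244.7),(223.3,256)]}
for cam in seeds:
    c,g,z=gray(cam); W=[]
    np.save(f"{cam}_g.npy",g)
    for s in seeds[cam]:
        p=centroid(g,s,4 if cam=="top" else 3); X=atz(c,p,.078); W.append(X); print(cam,p,X)
    W=np.array(W); d=np.diff(W,axis=0); print(np.linalg.norm(d,axis=1),np.degrees(np.arctan2(d[:,0],-d[:,1])))
    if cam=="top":
        # knob & base
        for px in[(250.5,203)]:
            p=centroid(g,px,4,1); print("knob?",p,atz(c,p,.109))
E
```

```text
top [326.4499 182.5378] [ 0.5266 -0.2103  0.078 ]
top [344.8499 178.8008] [ 0.5361 -0.2592  0.078 ]
top [363.2878 174.9868] [ 0.5459 -0.3081  0.078 ]
[0.0498 0.0499] [11.0948 11.3028]
knob? [249.8599 201.9311] [ 0.4733 -0.0081  0.109 ]
scene [236.3661 233.1501] [ 0.5299 -0.2119  0.078 ]
scene [229.848  243.9877] [ 0.5394 -0.2611  0.078 ]
scene [222.9374 255.7499] [ 0.5494 -0.3105  0.078 ]
[0.0501 0.0504] [10.9763 11.4119]
```

Run:
```python
from h import *
np.set_printoptions(precision=4,suppress=True,linewidth=200)
c,g,z=gray("top",3)
def up(a): 
    a=a[185:225,230:275]; a=(np.clip((a-a.min())/(a.max()-a.min()),0,1)*255).astype(np.uint8); return cv2.resize(a,None,fx=8,fy=8,interpolation=cv2.INTER_CUBIC)
cs,gs,zs=gray("scene",3)
a=gs[175:230,230:275]; a=((a-a.min())/(a.max()-a.min())*255).astype(np.uint8); b=cv2.resize(a,None,fx=8,fy=8,interpolation=cv2.INTER_CUBIC)
t=np.zeros((440,720),np.uint8); t[:320,:360]=up(g); t[:440,360:]=b
cv2.imwrite("pics/g1.png",t)
for C,Z,m in((c,z,"top"),(cs,zs,"scene")):
    vv,uu=np.mgrid[0:384,0:512]; P=np.stack([uu,vv,np.ones_like(uu)],-1)@np.linalg.inv(C["camera_matrix"]).T*Z[...,None]
    X=(P-C["t"])@C["R"]
    near=(abs(X[...,0]-.47)<.06)&(abs(X[...,1]+.007)<.06)&(Z>0)
    for lo,hi in((.085,.125),(.03,.085),(.005,.015)):
        s=X[near&(X[...,2]>lo)&(X[...,2]<hi)]; print(m,lo,len(s),s.mean(0) if len(s) else "",s.std(0) if len(s) else "")
```

```text
top 0.085 60 [ 0.4733 -0.0097  0.1066] [0.0058 0.0053 0.0041]
top 0.03 18 [0.4985 0.0416 0.0609] [0.0038 0.0057 0.0116]
top 0.005 157 [ 0.4731 -0.0119  0.0096] [0.0159 0.016  0.0021]
scene 0.085 65 [ 0.4788 -0.0153  0.1013] [0.0063 0.005  0.0068]
scene 0.03 61 [0.4887 0.0135 0.0564] [0.0119 0.0266 0.0146]
scene 0.005 106 [ 0.4807 -0.0185  0.0098] [0.0135 0.0162 0.0025]
```

View pics/g1.png

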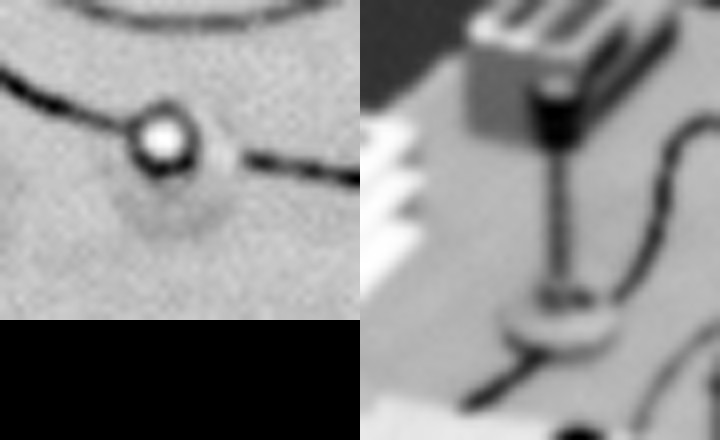

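move_arm:
  rows: [16, 44, 8, 0, 0, -0.035, 0, 16, 44, 8, 0, 0, -0.035, 0, 16, 44, 8, 0, 0, -0.035, 0, 16, 44, 8, 0, 0, -0.035, 0, 16, 44, 8, 0, 0, -0.035, 0, 16, 44, 8, 0, 0, -0.035, 0, 16, 44, 8, 0, 0, -0.035, 0, 16, 44, 8, 0, 0, -0.035, 0, 16, 44, 0, 0, 0, -0.035, 0, 16, 44, 0, 0, 0, -0.035, 0, 16, 44, 0, 0, 0, -0.035, 0, 16, 44, 0, 0, 0, -0.035, 0]

```text
time: 2.8
position: [0.4489, -0.0401, 0.287]
tool_rot: [1.0, 0.001, 0.001, 0.0]
ft_force: [1.0, -0.7, 0.6]
grip_width: 0.0868
```

Run:
```python
from h import *
np.set_printoptions(precision=4,suppress=True,linewidth=200)
for cam in("top","scene"):
    c=robot.camera(cam); save(c,cam+"1.png")
o=robot.get_obs(); print(o)
g=np.load("top_g.npy")
```

```text
{'time': 2.9, 'q': array([-0.3322,  0.2058,  1.7646,  0.0024,  1.1707,  1.2274]), 'joint_velocities': array([-0.0925, -0.0007,  0.0087, -0.0734, -0.0055, -0.0824]), 'joint_torque': array([  1.4736, -28.3192, -17.9263,   0.4091,  -0.0883,   0.4169]), 'position': array([ 0.4493, -0.0369,  0.2868]), 'tool_rot': array([ 1.    ,  0.0051,  0.0006, -0.001 ]), 'ft_force': array([ 0.1202, -0.4253, -0.2717]), 'moment': array([-0.0278,  0.0288,  0.0444]), 'grip_width': 0.08729841227242376}
```

move_arm:
  rows: [12, 14, -20, 0, 0, -0.005, 0, 13, 13, -40, 0, 0, -0.005, 0, 0, 0, -50, 0, 0, 0, 0, 0, 0, -45, 0, 0, 0, 0, 0, 0, 0, 0, 0, 0, 0]

```text
time: 3.4
position: [0.4689, -0.0144, 0.1265]
tool_rot: [1.0, -0.004, -0.007, -0.002]
ft_force: [-0.7, 0.5, 1.3]
grip_width: 0.0873
```

Run:
```python
from h import *
np.set_printoptions(precision=4,suppress=True,linewidth=200)
c,g,z=gray("scene",1); a=c["color"][130:230,200:310,::-1]
cv2.imwrite("pics/s2.png",cv2.resize(a,None,fx=6,fy=6,interpolation=cv2.INTER_CUBIC))
o=robot.get_obs(); print(o["position"],o["tool_rot"],proj(c,o["position"]))
```

```text
[ 0.4713 -0.015   0.1294] [ 1.     -0.0038 -0.0038 -0.0009] [252.1609 179.9091]
```

View pics/s2.png

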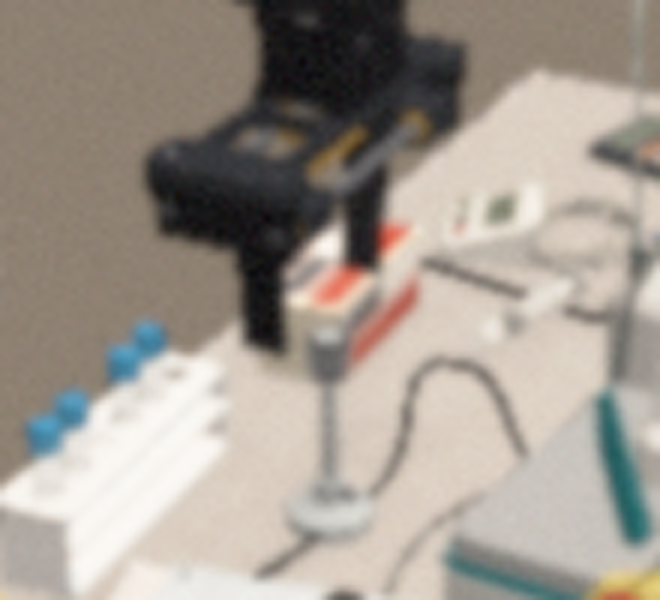

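Run:
```python
from h import *
np.set_printoptions(precision=4,suppress=True,linewidth=200)
c=robot.camera("scene")
for p in((254.2,188.2),(254.2,187.7)): print(atz(c,p,.098))
o=robot.get_obs(); print(o["position"],o["tool_rot"])
g=np.load("scene_g.npy"); p=centroid(g,(254.2,187.5),4,-1); print(p,atz(c,p,.097))
```

```text
[ 0.4734 -0.0069  0.098 ]
[ 0.4719 -0.0041  0.098 ]
[ 0.4735 -0.0155  0.1316] [ 1.     -0.0039 -0.0007 -0.0001]
[254.2316 189.807 ] [ 0.4773 -0.014   0.097 ]
```

move_arm:
  rows: [1, 5, 0, 0, 0, 0.008, 0, 0, 0, -25, 0, 0, 0, 0, 0, 0, -24, 0, 0, 0, 0, 0, 0, 0, 0, 0, 0, 0, 0, 0, 0, 0, 0, 0, 0]

```text
time: 4.0
position: [0.4759, -0.0102, 0.0845]
tool_rot: [1.0, 0.001, 0.002, 0.0]
ft_force: [-0.3, -0.2, 0.6]
grip_width: 0.0868
```

Run:
```python
from h import *
np.set_printoptions(precision=4,suppress=True,linewidth=200)
c,g,z=gray("scene",1); a=c["color"][130:230,200:310,::-1]
cv2.imwrite("pics/s3.png",cv2.resize(a,None,fx=6,fy=6,interpolation=cv2.INTER_CUBIC))
o=robot.get_obs(); print(o["position"],o["tool_rot"],o["ft_force"])
```

```text
[ 0.4761 -0.0103  0.0847] [1.     0.0005 0.0021 0.0006] [ 0.2537  0.3153 -0.0216]
```

View pics/s3.png

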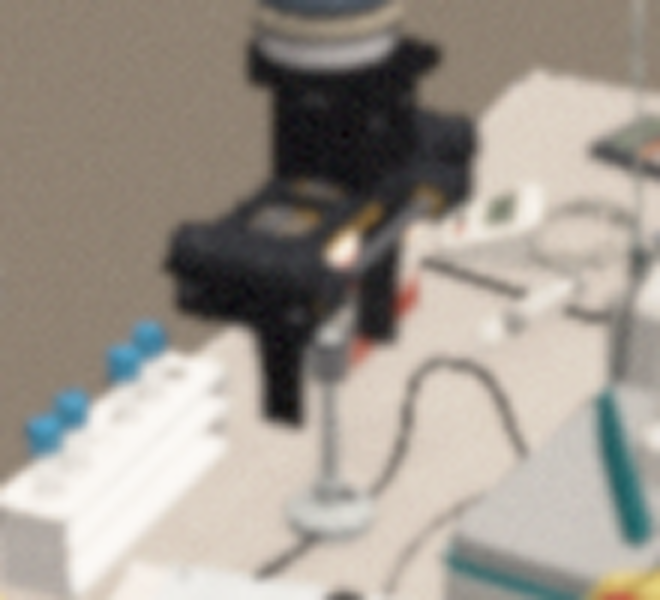

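move_arm:
  rows: [-1, 0, -3, 0, 0, 0, 0.4, 0, 0, 0, 0, 0, 0, 0.6, 0, 0, 0, 0, 0, 0, 0.7, 0, 0, 0, 0, 0, 0, 0.8, 0, 0, 0, 0, 0, 0, 1, 0, 0, 0, 0, 0, 0, 1, 0, 0, 0, 0, 0, 0, 1, 0, 0, 0, 0, 0, 0, 1]
  grip_force: 25

```text
time: 4.85
position: [0.4734, -0.0099, 0.0795]
tool_rot: [1.0, 0.0, -0.0, -0.0]
ft_force: [0.1, 0.0, 0.2]
grip_width: 0.0306
```

Run:
```python
from h import *
np.set_printoptions(precision=4,suppress=True,linewidth=200)
c,g,z=gray("scene",1); a=c["color"][130:230,200:310,::-1]
cv2.imwrite("pics/s4.png",cv2.resize(a,None,fx=6,fy=6,interpolation=cv2.INTER_CUBIC))
o=robot.get_obs(); print(o["position"],o["tool_rot"],o["ft_force"],o["moment"],o["grip_width"],o["time"])
```

```text
[ 0.4734 -0.0099  0.0795] [ 1.      0.0004 -0.0001 -0.    ] [-0.3856  0.688  -0.0059] [0.0208 0.0216 0.0015] 0.027067453861561907 4.9
```

View pics/s4.png

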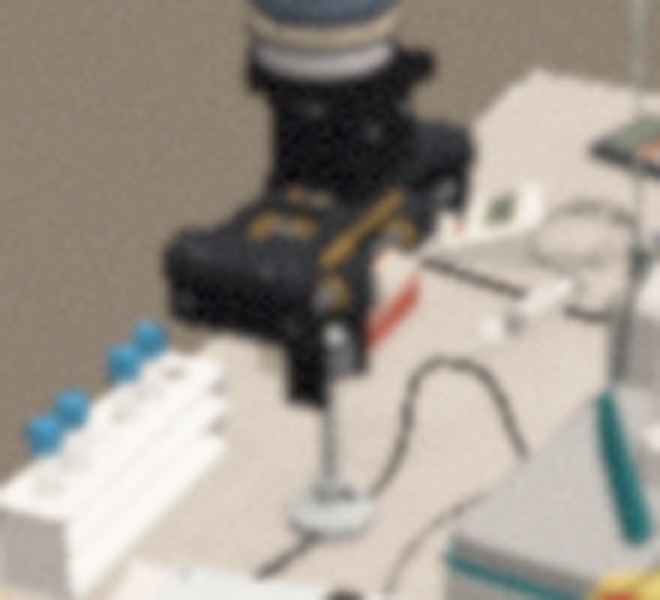

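move_arm:
  rows: [0, 0, 0, 0, 0, 0, 1, 0, 0, 0, 0, 0, 0, 1, 0, 0, 0, 0, 0, 0, 1, 0, 0, 0, 0, 0, 0, 1, 0, 0, 0, 0, 0, 0, 1]

```text
time: 5.4
position: [0.4734, -0.0098, 0.0795]
tool_rot: [1.0, 0.0, -0.0, -0.0]
ft_force: [0.6, 1.4, -0.6]
grip_width: 0.0209
```

Run:
```python
from h import *
np.set_printoptions(precision=4,suppress=True,linewidth=200)
c,g,z=gray("scene",1); a=c["color"][150:230,210:310,::-1]
cv2.imwrite("pics/s5.png",cv2.resize(a,None,fx=7,fy=7,interpolation=cv2.INTER_CUBIC))
o=robot.get_obs(); print(o["position"],o["tool_rot"],o["ft_force"],o["moment"],o["grip_width"],o["time"])
```

```text
[ 0.4734 -0.0098  0.0795] [ 1.      0.0003 -0.0001 -0.0001] [ 0.2219  1.2765 -0.0168] [0.2347 0.0324 0.0483] 0.021266504920577405 5.45
```

View pics/s5.png

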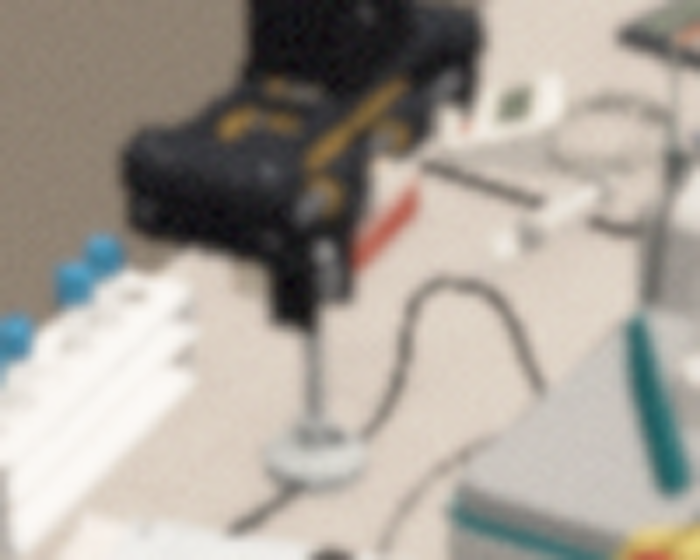

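move_arm:
  rows: [0, 0, 5, 0, 0, 0, 1, 0, 0, 15, 0, 0, 0, 1, 0, 0, 30, 0, 0, 0, 1, 0, 0, 40, 0, 0, 0, 1, 0, 0, 40, 0, 0, 0, 1, 0, 0, 10, 0, 0, 0, 1, 0, 0, 0, 0, 0, 0, 1, 0, 0, 0, 0, 0, 0, 1]

```text
time: 6.25
position: [0.472, -0.0097, 0.2183]
tool_rot: [1.0, 0.0, -0.002, -0.0]
ft_force: [-1.1, 1.1, -3.2]
grip_width: 0.0213
```

Run:
```python
from h import *
np.set_printoptions(precision=4,suppress=True,linewidth=200)
c,g,z=gray("scene",1); a=c["color"][120:230,200:310,::-1]
cv2.imwrite("pics/s6.png",cv2.resize(a,None,fx=5,fy=5,interpolation=cv2.INTER_CUBIC))
o=robot.get_obs(); print(o["position"],o["tool_rot"],o["ft_force"],o["moment"],o["grip_width"],o["time"])
```

```text
[ 0.4717 -0.0096  0.2178] [ 1.      0.0004 -0.0022 -0.0005] [-0.1876  1.0165 -2.655 ] [0.0834 0.1331 0.0285] 0.021124079330176602 6.3
```

View pics/s6.png

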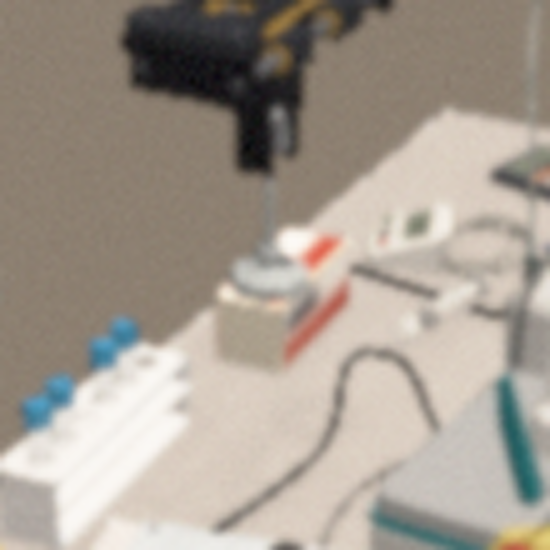

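```bash
cat >> h.py <<'E'
def crop(cam,name,u,v,w,h,f,pts=()):
    c=robot.camera(cam); a=c["color"][v:v+h,u:u+w,::-1]
    b=cv2.resize(a,None,fx=f,fy=f,interpolation=cv2.INTER_CUBIC)
    for X in pts:
        p=(proj(c,X)-[u,v]+.5)*f; cv2.drawMarker(b,tuple(int(k) for k in p),(0,0,255),cv2.MARKER_CROSS,8,1)
    cv2.imwrite("pics/"+name,b); return c
E
python3 - <<'E'
from h import *
np.set_printoptions(precision=4,suppress=True,linewidth=200)
o=robot.get_obs(); p=o["position"]; k=p+[0,0,.019]
pts=[k+[0,0,-d] for d in(0,.03,.05,.07,.0955)]
c=crop("scene","s7.png",220,120,70,70,8,pts)
print([proj(c,x) for x in pts])
for cam in("scene","top"):
    C,g,Z=gray(cam,2)
    vv,uu=np.mgrid[0:384,0:512]; P=np.stack([uu,vv,np.ones_like(uu)],-1)@np.linalg.inv(C["camera_matrix"]).T*Z[...,None]
    X=(P-C["t"])@C["R"]
    s=X[(np.hypot(X[...,0]-p[0],X[...,1]-p[1])<.04)&(X[...,2]>.132)&(X[...,2]<.16)]
    print(cam,len(s),s.mean(0),s.min(0),s.max(0))
    print(robot.spot_point(cam,"gauge_foot")[:2])
E
```

```text
[array([252.6607, 145.7956]), array([252.802 , 155.4056]), array([252.8943, 161.6905]), array([252.9853, 167.8806]), array([253.0993, 175.6389])]
scene 120 [ 0.4788 -0.0192  0.1479] [ 0.4532 -0.0336  0.1365] [0.4972 0.0085 0.1597]
[]
top 18 [ 0.4531 -0.009   0.1465] [ 0.4514 -0.0218  0.1408] [0.4545 0.0104 0.1499]
[]
```

View pics/s7.png

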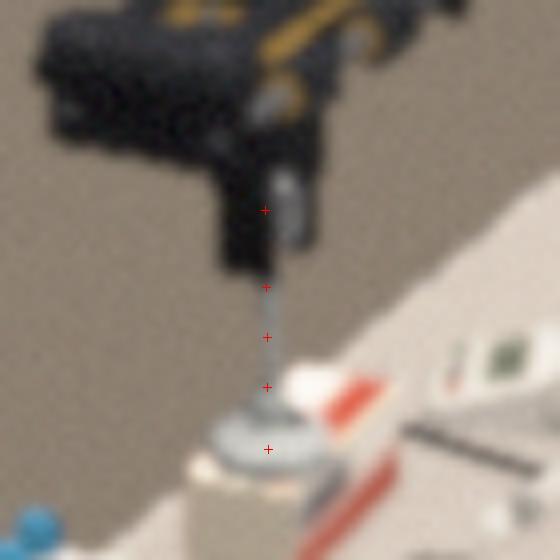

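move_arm:
  rows: [5, -20, 0, 0, 0, 0, 1, 11, -40, 0, 0, 0, 0, 1, 11, -40, 0, 0, 0, 0, 1, 11, -40, 0, 0, 0, 0, 1, 11, -40, 0, 0, 0, 0, 1, 6, -21, 0, 0, 0, 0, 1, 0, 0, -15, 0, 0, 0, 1, 0, 0, -25, 0, 0, 0, 1, 0, 0, 0, 0, 0, 0, 1, 0, 0, 0, 0, 0, 0, 1, 0, 0, 0, 0, 0, 0, 1]

```text
time: 7.75
position: [0.5293, -0.2112, 0.1805]
tool_rot: [1.0, 0.001, 0.001, 0.001]
ft_force: [-0.3, -0.3, -2.6]
grip_width: 0.0211
```

Run:
```python
from h import *
np.set_printoptions(precision=4,suppress=True,linewidth=200)
o=robot.get_obs(); p=o["position"]; k=p+[0,0,.019]
print(p,o["tool_rot"],o["ft_force"],o["time"])
W=[[.528,-.211,.078],[.5375,-.260,.078],[.5475,-.3092,.078]]
pts=[k+[0,0,-d] for d in(0,.03,.05,.07,.0985)]+W
c=crop("scene","s8.png",195,190,90,75,8,pts)
c=crop("top","t8.png",300,140,90,75,8,pts)
```

```text
[ 0.5293 -0.2112  0.1805] [1.     0.0006 0.0009 0.0006] [-0.3382 -0.3393 -2.5861] 7.75
```

View pics/s8.png

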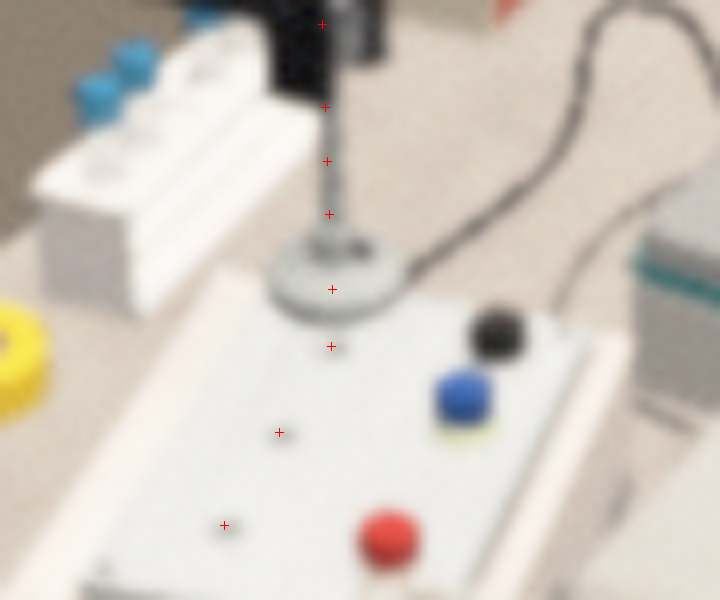

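View pics/t8.png

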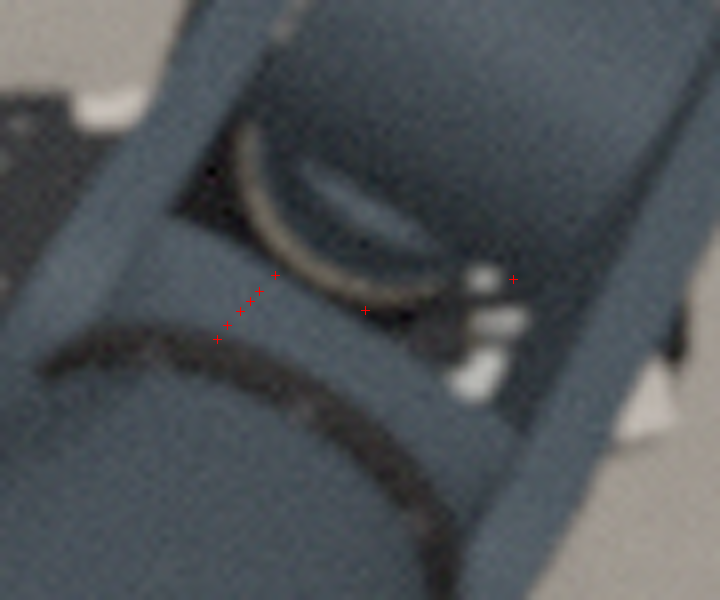

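Run:
```python
from h import *
np.set_printoptions(precision=4,suppress=True,linewidth=200)
c,g,z=gray("scene",4)
f=lambda x,y:np.array([195+x/8-.5,190+y/8-.5])
print(atz(c,f(339,286),.101),atz(c,f(339,289),.101),proj(c,[.53,-.21,.078]),proj(c,[.54,-.21,.078])-proj(c,[.53,-.21,.078]),proj(c,[.53,-.22,.078])-proj(c,[.53,-.21,.078]))
for s in[(237,233.5),(230.3,244.),(223.3,256)]:
    p=centroid(g,s,2.5,-1,5);print(p,atz(c,p,.078))
# disc edges threshold per row/col on enlarged
a=g[218:236,222:252]; print(a.astype(int))
```

```text
[ 0.5303 -0.2086  0.101 ] [ 0.5312 -0.2101  0.101 ] [236.7771 232.7975] [3.3065 0.9938] [-1.9244  1.9393]
[236.5925 228.9931] [ 0.5206 -0.1948  0.078 ]
[229.8777 243.9949] [ 0.5395 -0.2611  0.078 ]
[222.9852 255.7751] [ 0.5495 -0.3106  0.078 ]
[[242 234 223 214 208 206 205 206 205 205 202 192 182 171 170 177 188 194 200 203 204 206 206 205 205 206 205 205 201 190]
 [234 223 213 208 207 206 205 204 201 199 193 179 165 163 170 176 176 172 179 191 203 206 206 205 205 206 204 196 183 167]
 [223 213 208 208 207 207 204 200 196 193 188 172 149 145 154 161 155 142 148 170 193 205 205 206 203 201 192 173 153 145]
 [214 209 207 207 208 207 203 197 192 191 189 175 149 139 147 154 150 138 140 164 192 207 208 204 194 181 165 145 139 157]
 [212 210 209 208 208 205 198 194 192 192 191 183 163 152 155 164 168 168 173 185 202 212 209 198 174 149 141 147 162 184]
 [223 222 218 216 211 203 195 194 195 196 197 193 187 179 179 187 195 201 205 209 213 215 209 187 151 133 153 176 189 202]
 [233 234 231 228 223 210 196 193 197 200 204 204 202 202 201 205 211 214 216 217 217 215 206 178 150 154 180 198 203 
[... 658 characters left out ...]
208 193 184 181 176 172 172 182 195 206 217 225 230 234 235 235 236 237 237 237 236]
 [239 239 237 236 237 238 237 236 233 228 224 222 219 211 201 199 210 224 229 232 234 235 235 236 236 237 237 237 238 236]
 [239 237 237 236 237 237 237 236 235 233 232 232 227 220 208 205 218 232 236 236 236 236 235 235 236 237 238 238 238 234]
 [238 237 236 237 237 237 237 235 234 233 234 232 226 213 198 196 215 231 236 236 235 236 236 237 238 238 238 238 237 235]
 [237 236 236 237 237 237 236 234 233 234 234 232 226 217 208 209 221 232 236 236 236 236 236 237 238 239 239 238 237 235]
 [237 236 236 237 237 236 235 233 233 234 234 235 233 231 228 229 232 236 237 236 236 236 237 238 239 239 239 236 233 226]]
```

move_arm:
  rows: [0, -1, 0, 0, 0, 0, 1, 0, 0, -10, 0, 0, 0, 1, 0, 0, -8, 0, 0, 0, 1, 0, 0, -2, 0, 0, 0, 1, 0, 0, 0, 0, 0, 0, 1, 0, 0, 0, 0, 0, 0, 1]

```text
time: 8.65
position: [0.5285, -0.212, 0.1593]
tool_rot: [1.0, 0.0, -0.0, -0.0]
ft_force: [-0.5, 0.2, -2.5]
grip_width: 0.0208
```

```bash
cat >> h.py <<'E'
np.set_printoptions(precision=4,suppress=True,linewidth=200)
def st():
    o=robot.get_obs(); print(o["time"],o["position"],o["tool_rot"],o["ft_force"],o["moment"],o["grip_width"])
E
python3 - <<'E'
from h import *
st(); crop("scene","s9.png",195,190,90,75,8); st()
E
```

```text
8.65 [ 0.5285 -0.212   0.1593] [ 1.      0.0004 -0.0001 -0.0001] [-0.5402  0.2287 -2.4927] [-0.0075 -0.0384  0.0027] 0.02084530936481167
8.7 [ 0.5286 -0.212   0.1596] [1.     0.0004 0.0001 0.0001] [-0.8123 -0.0154 -3.5626] [ 0.0288 -0.0122  0.0334] 0.0213243864375356
```

View pics/s9.png

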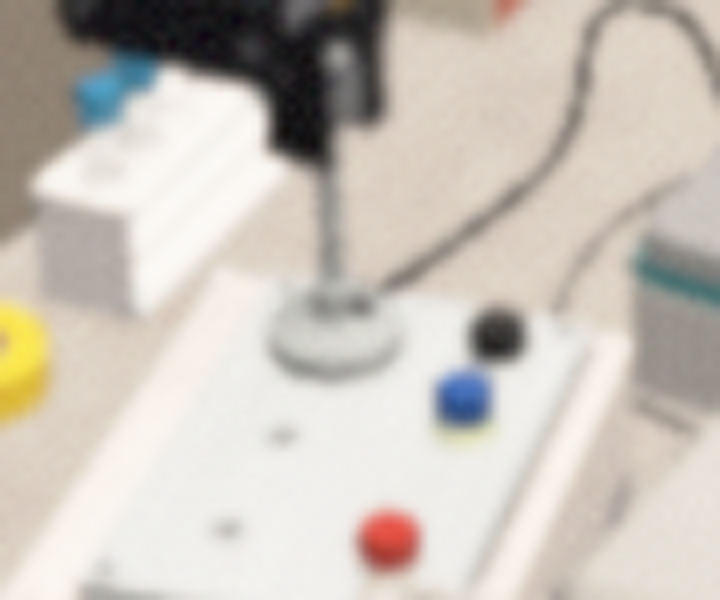

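move_arm:
  rows: [0, 0, -2, 0, 0, 0, 1, 0, 0, -1, 0, 0, 0, 1, 0, 0, 0, 0, 0, 0, 1, 0, 0, 0, 0, 0, 0, 1]

```text
time: 9.1
position: [0.5289, -0.2121, 0.157]
tool_rot: [1.0, 0.0, 0.001, 0.0]
ft_force: [-0.5, 0.3, -1.2]
grip_width: 0.0212
```

Run:
```python
from h import *
st(); robot.camera("top"); st(); robot.camera("top"); st()
```

```text
9.1 [ 0.5289 -0.2121  0.157 ] [1.     0.0004 0.0005 0.0003] [-0.5221  0.3075 -1.1645] [ 0.0242  0.0345 -0.046 ] 0.021238946727042796
9.15 [ 0.5289 -0.2121  0.157 ] [1.     0.0004 0.0005 0.0003] [0.3646 0.4593 0.5777] [ 0.0725 -0.0184  0.0291] 0.021110385512795614
9.2 [ 0.5289 -0.2121  0.157 ] [1.     0.0004 0.0005 0.0003] [1.2635 1.5074 0.8109] [ 0.0418 -0.0686 -0.0279] 0.02105431737988885
```

move_arm:
  rows: [0, 0, -1, 0, 0, 0, 1, 0, 0, -1, 0, 0, 0, 1, 0, 0, 0, 0, 0, 0, 1]

```text
time: 9.5
position: [0.5288, -0.2121, 0.1549]
tool_rot: [1.0, 0.0, 0.0, 0.0]
ft_force: [0.4, 0.7, 2.9]
grip_width: 0.0209
```

Run:
```python
from h import *
st(); robot.camera("top"); st(); robot.camera("top"); st()
```

```text
9.5 [ 0.5288 -0.2121  0.1549] [1.     0.0004 0.0004 0.0003] [0.3575 0.6522 2.9258] [ 0.1293 -0.0715 -0.0103] 0.020854963737489286
9.55 [ 0.5288 -0.2121  0.1549] [1.     0.0004 0.0004 0.0002] [0.1766 0.3631 3.0375] [ 0.0951 -0.042   0.0241] 0.02112895974716332
9.6 [ 0.5288 -0.2121  0.1549] [1.     0.0004 0.0004 0.0002] [ 0.6091 -0.2595  2.9521] [ 0.0228 -0.072   0.0319] 0.02110211629473346
```

move_arm:
  rows: [0, 0, -1, 0, 0, 0, 1, 0, 0, -1, 0, 0, 0, 1, 0, 0, 0, 0, 0, 0, 1]

```text
time: 9.9
position: [0.5283, -0.212, 0.1523]
tool_rot: [1.0, 0.0, -0.0, 0.0]
ft_force: [-0.0, -0.1, 1.2]
grip_width: 0.0213
```

Run:
```python
from h import *
st(); crop("scene","s10.png",195,190,90,75,8); st()
```

```text
9.9 [ 0.5283 -0.212   0.1523] [ 1.      0.0005 -0.0002  0.    ] [-0.0286 -0.0672  1.1689] [ 0.0157 -0.0571  0.0386] 0.021311312689112374
9.95 [ 0.5283 -0.2119  0.1523] [ 1.      0.0005 -0.0002 -0.    ] [-0.8349  0.9106  2.3488] [ 0.0459 -0.0253  0.0545] 0.020942834606306287
```

View pics/s10.png

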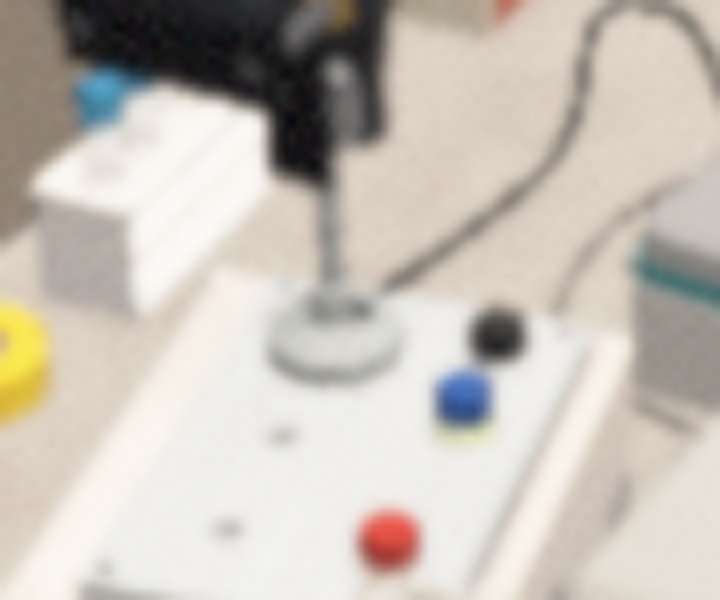

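move_arm:
  rows: [0, 0, -2, 0, 0, 0, 1, 0, 0, -2, 0, 0, 0, 1, 0, 0, -2, 0, 0, 0, 1, 0, 0, -2, 0, 0, 0, 1, 0, 0, -2, 0, 0, 0, 1, 0, 0, -2, 0, 0, 0, 1, 0, 0, 0, 0, 0, 0, 1]

```text
time: 10.65
position: [0.5283, -0.2119, 0.1401]
tool_rot: [1.0, 0.0, -0.0, -0.0]
ft_force: [0.4, 0.2, 0.0]
grip_width: 0.0213
```

Run:
```python
from h import *
st(); crop("scene","s11.png",195,190,90,75,8); st()
```

```text
10.65 [ 0.5283 -0.2119  0.1401] [ 1.      0.0004 -0.0003 -0.0002] [0.3701 0.1831 0.0436] [-0.0508  0.0512  0.021 ] 0.021310634434516685
10.7 [ 0.5282 -0.2118  0.14  ] [ 1.      0.0004 -0.0004 -0.0002] [ 0.3958 -0.3768  0.398 ] [ 0.003  -0.0351  0.0652] 0.021211291421580944
```

View pics/s11.png

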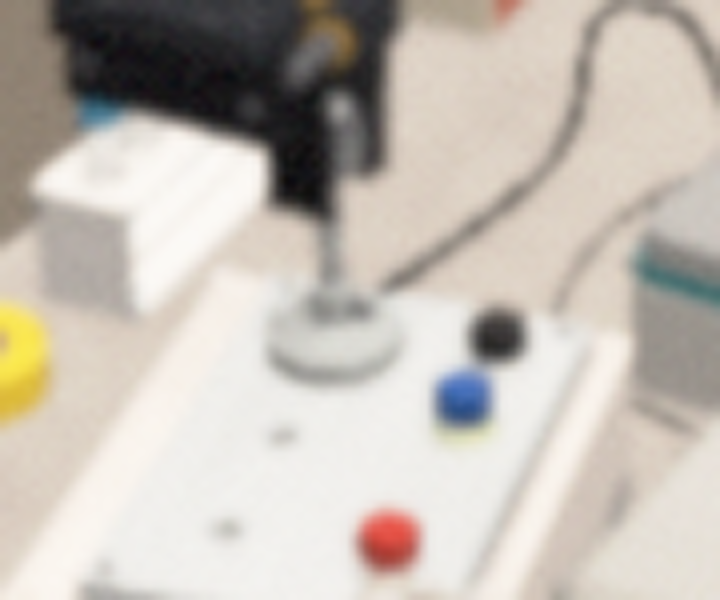

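move_arm:
  rows: [0, 0, -2, 0, 0, 0, 1, 0, 0, -2, 0, 0, 0, 1, 0, 0, -1, 0, 0, 0, 1, 0, 0, -1, 0, 0, 0, 1, 0, 0, -1, 0, 0, 0, 1, 0, 0, -1, 0, 0, 0, 1, 0, 0, 0, 0, 0, 0, 1]

```text
time: 11.4
position: [0.5284, -0.2118, 0.1323]
tool_rot: [1.0, 0.0, -0.0, -0.0]
ft_force: [-0.3, -0.1, -0.4]
grip_width: 0.0215
```

Run:
```python
from h import *
st(); robot.camera("top"); st()
```

```text
11.4 [ 0.5284 -0.2118  0.1323] [ 1.      0.0004 -0.0001 -0.0001] [-0.2976 -0.0822 -0.4192] [0.0624 0.002  0.0566] 0.02152283066668775
11.45 [ 0.5284 -0.2119  0.1323] [ 1.      0.0004 -0.0001 -0.0001] [-0.0905  1.0907  0.4876] [0.0391 0.0704 0.011 ] 0.02070549801390222
```

move_arm:
  rows: [0, 0, -1, 0, 0, 0, 1, 0, 0, -1, 0, 0, 0, 1, 0, 0, -1, 0, 0, 0, 1, 0, 0, 0, 0, 0, 0, 1]

```text
time: 11.85
position: [0.5284, -0.2119, 0.1294]
tool_rot: [1.0, 0.0, -0.0, -0.0]
ft_force: [-0.6, 0.7, 1.4]
grip_width: 0.0212
```

move_arm:
  rows: [0, 0, -1, 0, 0, 0, 1, 0, 0, -1, 0, 0, 0, 1, 0, 0, -1, 0, 0, 0, 1, 0, 0, 0, 0, 0, 0, 1]

```text
time: 12.25
position: [0.5284, -0.2119, 0.1263]
tool_rot: [1.0, 0.0, -0.0, -0.0]
ft_force: [-0.6, -0.2, 0.9]
grip_width: 0.0209
```

move_arm:
  rows: [0, 0, -1, 0, 0, 0, 1, 0, 0, -1, 0, 0, 0, 1, 0, 0, -1, 0, 0, 0, 1, 0, 0, 0, 0, 0, 0, 1]

```text
time: 12.65
position: [0.5284, -0.2118, 0.1233]
tool_rot: [1.0, 0.0, -0.0, -0.0]
ft_force: [0.1, 1.2, 0.8]
grip_width: 0.0207
```

move_arm:
  rows: [0, 0, -1, 0, 0, 0, 1, 0, 0, -1, 0, 0, 0, 1, 0, 0, -1, 0, 0, 0, 1, 0, 0, 0, 0, 0, 0, 1]

```text
time: 13.05
position: [0.5284, -0.2119, 0.1203]
tool_rot: [1.0, 0.0, -0.0, -0.0]
ft_force: [-0.2, 1.3, 0.9]
grip_width: 0.0209
```

move_arm:
  rows: [0, 0, -1, 0, 0, 0, 1, 0, 0, -1, 0, 0, 0, 1, 0, 0, -1, 0, 0, 0, 1, 0, 0, 0, 0, 0, 0, 1]

```text
time: 13.45
position: [0.5284, -0.2118, 0.1174]
tool_rot: [1.0, 0.0, -0.0, -0.0]
ft_force: [-0.3, -0.0, 1.6]
grip_width: 0.0213
```

Run:
```python
from h import *
st(); crop("scene","s12.png",195,190,90,75,8); st()
```

```text
13.45 [ 0.5284 -0.2118  0.1174] [ 1.      0.0004 -0.0001 -0.0001] [-0.2675 -0.0074  1.6327] [0.1923 0.0624 0.0508] 0.02131031949523097
13.5 [ 0.5284 -0.2119  0.1174] [ 1.      0.0004 -0.0001 -0.0001] [-0.8024  1.2753 -0.2608] [0.2157 0.0345 0.0275] 0.020964504174976847
```

View pics/s12.png

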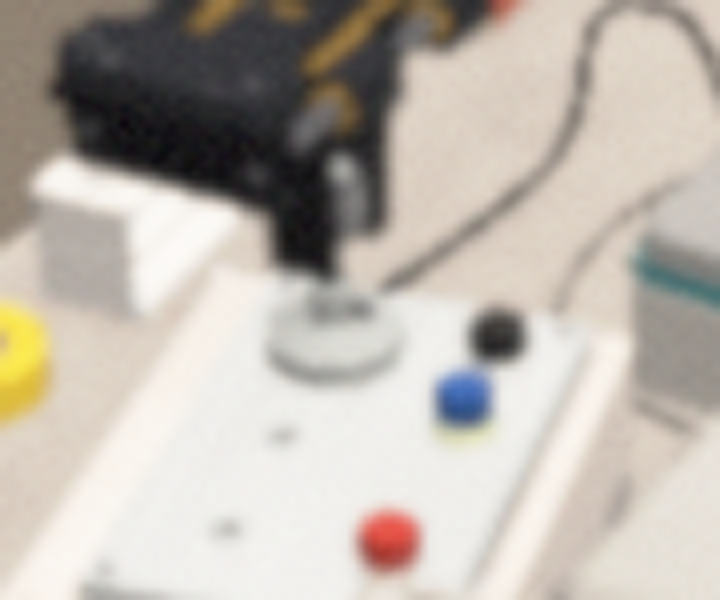

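move_arm:
  rows: [0, 0, -1, 0, 0, 0, 1, 0, 0, -1, 0, 0, 0, 1, 0, 0, -1, 0, 0, 0, 1, 0, 0, -1, 0, 0, 0, 1, 0, 0, -1, 0, 0, 0, 1, 0, 0, 0, 0, 0, 0, 1, 0, 0, 0, 0, 0, 0, 1]

```text
time: 14.2
position: [0.5284, -0.2119, 0.1123]
tool_rot: [1.0, 0.0, -0.0, -0.0]
ft_force: [0.3, 1.6, 0.1]
grip_width: 0.021
```

move_arm:
  rows: [0, 0, -1, 0, 0, 0, 1, 0, 0, 0, 0, 0, 0, 1, 0, 0, 0, 0, 0, 0, 1]

```text
time: 14.5
position: [0.5284, -0.2119, 0.1114]
tool_rot: [1.0, 0.0, -0.0, -0.0]
ft_force: [0.5, 1.4, -0.1]
grip_width: 0.021
```

move_arm:
  rows: [0, 0, -1, 0, 0, 0, 1, 0, 0, 0, 0, 0, 0, 1, 0, 0, 0, 0, 0, 0, 1]

```text
time: 14.8
position: [0.5284, -0.2119, 0.1105]
tool_rot: [1.0, 0.0, -0.0, -0.0]
ft_force: [-0.1, 1.9, 0.1]
grip_width: 0.0211
```

move_arm:
  rows: [0, 0, -1, 0, 0, 0, 1, 0, 0, 0, 0, 0, 0, 1]

```text
time: 15.0
position: [0.5284, -0.2119, 0.1095]
tool_rot: [1.0, 0.0, -0.0, -0.0]
ft_force: [-0.3, 1.3, 1.5]
grip_width: 0.021
```

move_arm:
  rows: [0, 0, -1, 0, 0, 0, 1, 0, 0, 0, 0, 0, 0, 1]

```text
time: 15.2
position: [0.5284, -0.2119, 0.1084]
tool_rot: [1.0, 0.0, -0.0, -0.0]
ft_force: [-0.6, 2.0, 1.2]
grip_width: 0.021
```

move_arm:
  rows: [0, 0, -1, 0, 0, 0, 1, 0, 0, 0, 0, 0, 0, 1]

```text
time: 15.4
position: [0.5284, -0.2119, 0.1074]
tool_rot: [1.0, 0.0, -0.0, -0.0]
ft_force: [-1.0, 2.1, 1.3]
grip_width: 0.0213
```

move_arm:
  rows: [0, 0, -1, 0, 0, 0, 1, 0, 0, 0, 0, 0, 0, 1]

```text
time: 15.6
position: [0.5284, -0.2119, 0.1064]
tool_rot: [1.0, 0.0, -0.0, -0.0]
ft_force: [-1.0, 2.0, 0.9]
grip_width: 0.0211
```

move_arm:
  rows: [0, 0, -1, 0, 0, 0, 1, 0, 0, 0, 0, 0, 0, 1]

```text
time: 15.8
position: [0.5285, -0.212, 0.1058]
tool_rot: [1.0, 0.0, 0.0, 0.0]
ft_force: [-0.4, 2.4, 4.3]
grip_width: 0.0206
```

move_arm:
  rows: [0, 0, -0.8, 0, 0, 0, 1, 0, 0, 0, 0, 0, 0, 1, 0, 0, 0, 0, 0, 0, 1]

```text
time: 16.1
position: [0.5286, -0.212, 0.1057]
tool_rot: [1.0, 0.0, 0.0, 0.0]
ft_force: [-2.6, 2.8, 9.3]
grip_width: 0.0211
```

Run:
```python
from h import *
st(); crop("scene","s13.png",195,190,90,75,8); st()
```

```text
16.1 [ 0.5286 -0.212   0.1057] [1.     0.0004 0.0003 0.0002] [-2.6159  2.8473  9.3216] [0.5515 0.4161 0.1373] 0.02108460521194883
16.15 [ 0.5286 -0.212   0.1057] [1.     0.0004 0.0003 0.0002] [-1.6096  3.103   8.4209] [ 0.5587  0.403  -0.0073] 0.020965950774958164
```

View pics/s13.png

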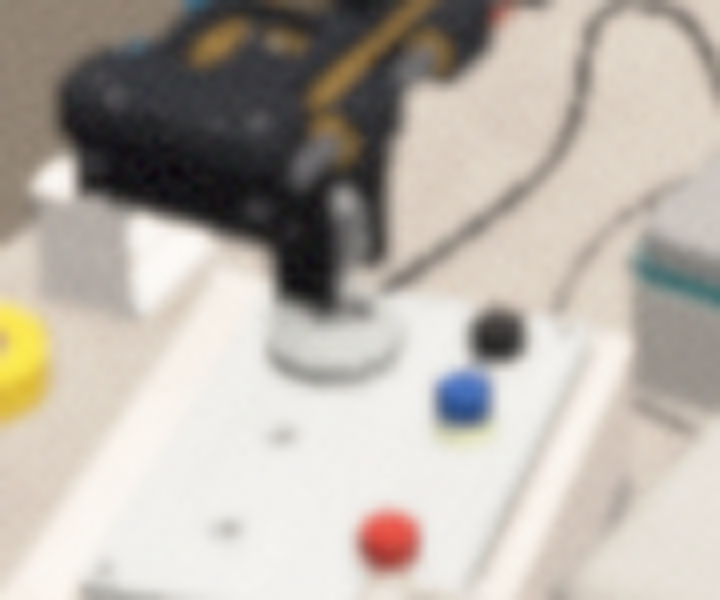

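move_arm:
  rows: [0, 0, 0.8, 0, 0, 0, 1, 0, 0, 0, 0, 0, 0, 0.5, 0, 0, 0, 0, 0, 0, 0.4, 0, 0, 0, 0, 0, 0, 0.4, 0, 0, 0, 0, 0, 0, 0.4, 0, 0, 0, 0, 0, 0, 0.4]

```text
time: 16.75
position: [0.5285, -0.2121, 0.1054]
tool_rot: [1.0, 0.0, 0.0, 0.0]
ft_force: [0.4, -0.6, -0.4]
grip_width: 0.0491
```

Run:
```python
from h import *
st(); crop("scene","s14.png",195,190,90,75,8)
```

```text
16.75 [ 0.5285 -0.2121  0.1054] [1.     0.0004 0.     0.0001] [ 0.3725 -0.6389 -0.4324] [ 0.0853 -0.0011 -0.0414] 0.04914156584893096
```

View pics/s14.png

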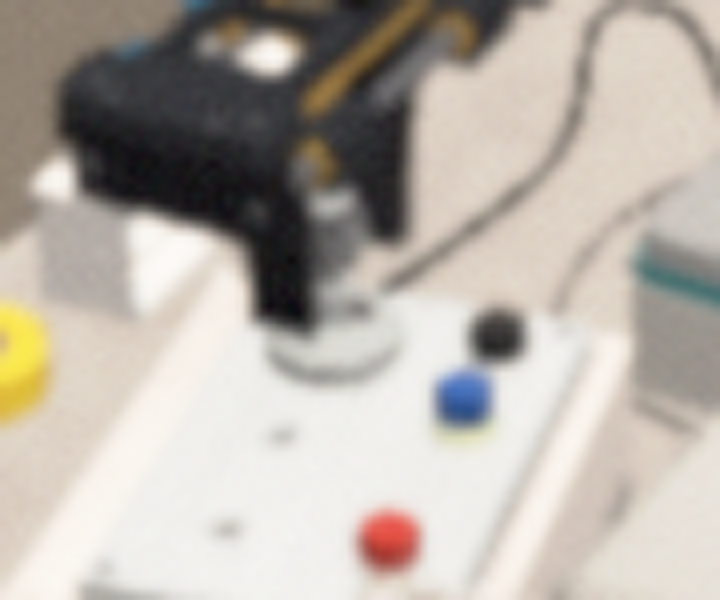

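move_arm:
  rows: [0, 0, 10, 0, 0, 0, 0.4, 0, 0, 20, 0, 0, 0, 0.4, 0, 0, 40, 0, 0, 0, 0.4, 0, 0, 40, 0, 0, 0, 0.4, 0, 0, 30, 0, 0, 0, 0.4, -20, -35, 0, 0, 0, 0, 0.4, -20, -40, 0, 0, 0, 0, 0.4, -20, -40, 0, 0, 0, 0, 0.4, -20, -40, 0, 0, 0, 0, 0.4, -20, -40, 0, 0, 0, 0, 0.4, -20, -40, 0, 0, 0, 0, 0.4, -20, -40, 0, 0, 0, 0, 0.4]

```text
time: 18.0
position: [0.3874, -0.4884, 0.2465]
tool_rot: [1.0, 0.0, 0.0, 0.0]
ft_force: [0.5, 0.6, 0.2]
grip_width: 0.0523
```

Run:
```python
from h import *
st(); W=[[.5266,-.2103,.078],[.5361,-.2592,.078],[.5459,-.3081,.078]]
c=crop("scene","s15.png",195,190,90,75,8); crop("top","t15.png",300,140,90,75,8,W)
for cam in("scene","top"):
    C,g,Z=gray(cam,2)
    for th in("gauge_foot","gauge_knob"):
        for r in robot.spot_point(cam,th)[:2]: print(cam,th,r,atz(C,r["at"],.078 if "foot" in th else .124))
    vv,uu=np.mgrid[0:384,0:512]; P=np.stack([uu,vv,np.ones_like(uu)],-1)@np.linalg.inv(C["camera_matrix"]).T*Z[...,None]
    X=(P-C["t"])@C["R"]
    s=X[(np.hypot(X[...,0]-.5285,X[...,1]+.212)<.025)&(X[...,2]>.118)&(X[...,2]<.15)]
    print(cam,len(s),s.mean(0) if len(s) else "",np.percentile(s[:,2],[50,90]) if len(s) else "")
```

```text
18.0 [ 0.3874 -0.4884  0.2465] [1.     0.0003 0.0003 0.0004] [0.5226 0.5816 0.1973] [ 0.01   -0.0039  0.0369] 0.05229154620786854
scene gauge_foot {'at': [238.0, 234.0], 'conf': 0.57} [ 0.5356 -0.2133  0.078 ]
scene gauge_foot {'at': [277.8, 169.2], 'conf': 0.19} [0.4641 0.1775 0.078 ]
scene gauge_knob {'at': [234.7, 215.9], 'conf': 0.45} [ 0.5214 -0.203   0.124 ]
scene 79 [ 0.5334 -0.2173  0.129 ] [0.1306 0.1356]
top gauge_foot {'at': [325.4, 185.0], 'conf': 0.67} [ 0.52   -0.2074  0.078 ]
top gauge_foot {'at': [361.6, 177.8], 'conf': 0.37} [ 0.5384 -0.3034  0.078 ]
top gauge_knob {'at': [330.3, 180.0], 'conf': 0.56} [ 0.5262 -0.2137  0.124 ]
top 66 [ 0.5276 -0.2115  0.1326] [0.1333 0.1357]
```

View pics/s15.png

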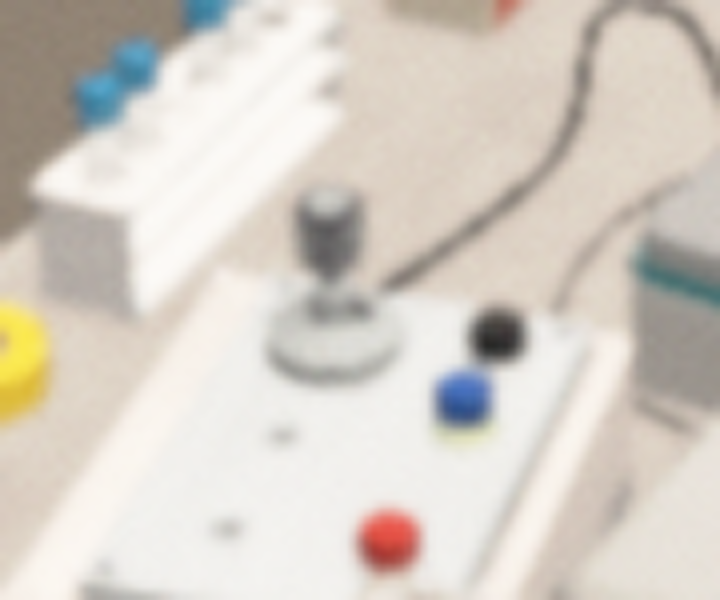

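View pics/t15.png

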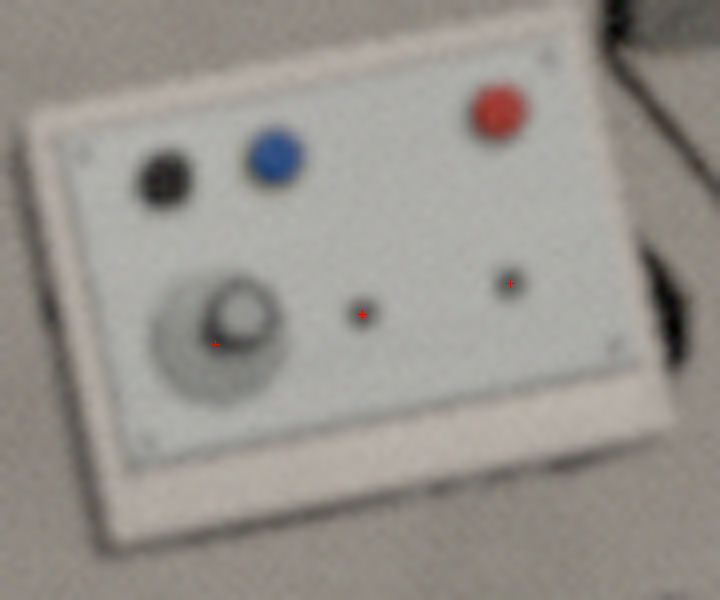

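Run:
```python
from h import *
print(robot.hand_in())
```

```text
the job is handed in; nothing more can be done
None
```

The clear well is the left one, well_0. I left the gauge standing flat over it with its rod bottomed and handed the job in at about 18 s on the clock; the hand-in reports no verdict.

- **Finding the well:** I gripped the gauge by its knob and set its base on the block over well_0, the first well I tried. Sliding the rod down 1–2 mm at a time, it stopped about 51.5 mm in. That is past the 24–36 mm where a spacer would stop it, so I did not need to try the other two wells.
- **Bottoming:** The force rose from about 1 N while sliding to about 9 N on the floor of the well, with the knob no longer moving down. I then eased off, let go and moved the arm away.
- **Depth:** After release, the knob's top was about 136 mm above the table. That puts the rod about 51 mm down, which agrees with the 51.5 mm felt.
- **Centring and flatness:** By eye in the pictures the gauge stands upright and flat. In the top view the base is centred within about 1.5 mm of the well position measured at the start.
- **Bystanders:** The arm never went near the tape or the timer. I did not measure them again at the end.

Two checks disagreed. The trained networks' foot position was about 7 mm off in the top view and about 6 mm off in the scene view. I went by the outline of the base and the rod having gone in instead. The two cameras also differed by about 4 mm on where the wells are.

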